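Vent and close a two-part flow chamber

TASK

First turn the blue handle of the flow chamber's vent valve to the green 45 degree mark, so that air can escape, while the upper half is still lying aside. Then fit the upper half the right way round (orange end over orange end) on the lower half's two dowels, press it down against the spring pad until the two faces meet, and finish while still holding it pressed shut with the fingers: do not let go. Leave the jar, the vials, the dropper bottle, the dish and the tweezers where they are.

Things in the scene. Friction and masses are not known exactly. Their poses are not given: they have to be found in the camera images.
- flow_chamber: Fixed chamber base: black plate 104 (x) x 250 (y) x 12 mm; origin at the centre of its underside, on the table, z up. At y = -65 mm stands the lower half, an aluminium block 88 (x) x 60 (y) mm with an orange stripe on its -x end; at y = +75 mm the vent valve with a white dial, 76 mm dia, face 34 mm above the table.
- joint_face (a point): Centre of the lower half's joint face, 34 mm above the table; axes as flow_chamber: x runs from the big dowel (orange end) to the small one, z up. Round it a white spring pad 36 x 30 mm stands 5 mm proud; it bears the upper half without sinking, needs 5 N to start down and 8.5 N to be level with the face.
- big_dowel (a point): Foot of the big steel dowel, on the joint face at the orange end (29 mm to -x of joint_face): 12 mm dia, upright, 14 mm tall, its last 5 mm tapered.
- small_dowel (a point): Foot of the small steel dowel, on the joint face at the other end (29 mm to +x of joint_face): 8 mm dia, upright, 14 mm tall, its last 5 mm tapered.
- vent_valve (a joint): Angle of the valve handle, rad: 0 = closed, the orange nose at flow_chamber's -x; grows counterclockwise seen from above (nose turning towards flow_chamber's -y, the lower half) to 1.571 = fully open. Black ticks every 15 degrees, a broad green one at 45 degrees (0.785). Stiff (about 0.05 N m): stays where it is left.
- valve_grip (a point): Grip point of the valve handle, on its upright axis 26 mm above the dial (60 mm above the table). The handle is a blue bar 48 mm long, 12 mm thick and 28 mm tall (from 8 to 36 mm above the dial), centred on the axis; x of this point runs along the bar away from the orange nose and turns with it, y is across it, z up.
- upper_half: Loose upper half, 0.13 to 0.25 kg: aluminium plate 88 (x) x 60 (y) x 18 mm, lying face down on the table, origin at the centre of its underside, z up; two upright through holes on its x axis, an orange stripe on its -x end (the big hole's end). On top a blue grip rib 36 (x) x 14 (y) mm, from 18 to 50 mm above the underside, centred.
- big_hole (a point): Centre of the big hole's mouth in the underside, 29 mm to -x of upper_half's origin: 13.5 mm dia.
- small_hole (a point): Centre of the small hole's mouth in the underside, 29 mm to +x of upper_half's origin: 9.5 mm dia.
- rib_grip (a point): Grip point in the grip rib of upper_half, above the centre, 40 mm above the underside; x along the rib, y across it (14 mm).
- jar: Bystander, to be left alone: small amber jar with white screw cap, 45 mm dia, 55 tall; origin at the centre of its underside.
- blackcap_vial: Bystander, to be left alone: brown vial with black cap, 24 mm dia, 57 tall; origin at the centre of its underside.
- whitecap_vial: Bystander, to be left alone: brown vial with white cap, 24 mm dia, 57 tall; origin at the centre of its underside.
- dropper_bottle: Bystander, to be left alone: small brown dropper bottle, 31 mm dia, 86 tall; origin at the centre of its underside.
- pink_dish: Bystander, to be left alone: petri dish with pink agar, 64 mm dia, 14 tall; origin at the centre of its underside.
- tweezers: Bystander, to be left alone: steel tweezers, 121 mm long, lying on the table; origin at the centre of its underside.

How it is judged (in metres and radians):
On the way, in this order (a step that is already met when the one before it is completed fails the run):
1. the vent valve stands at 45 degrees (within 8) while the upper half is still off the chamber (value of joint vent_valve between 0.645 and 0.925 rad and distance between upper_half and joint_face above 0.06 m), for 0.3 s.
2. the upper half is on both dowels the right way round and pressed down until the faces meet (horizontal distance between big_hole and big_dowel below 0.0025 m and horizontal distance between small_hole and small_dowel below 0.0025 m and z of each of big_hole, small_hole in the frame of joint_face below 0.002 m and angle between upper_half's own z axis and vertical below 0.06 rad and contact force between upper_half and flow_chamber above 6 N and contact force between the fingers and upper_half above 1 N), for 0.3 s.
At the end, for the whole second after the job is handed in: Each hole within 2.5 mm of its own dowel horizontally and its mouth less than 2 mm above the joint face, upper half level within 3.4 degrees, at least 6 N between it and the chamber, the fingers still on it, and the valve at 45 degrees within 8 (all of step 2 and value of joint vent_valve between 0.645 and 0.925 rad); the arm keeps its last pose, push and grip.
It fails at once if the jar, a vial, the dropper bottle, the dish or the tweezers moved more than 30 mm (distance of any of jar, blackcap_vial, whitecap_vial, dropper_bottle, pink_dish, tweezers from where it was at the start of the episode above 0.03 m).
It also fails if it takes over 45 s, if anything falls off the work surface, if the arm or the gripper's body presses on something with over 40 N, if the wrist force passes 120 N, or if a joint passes its speed limit or range.

ROBOT

A 6-joint arm with a two-finger parallel gripper is mounted at the origin on a cart in front of the work surface, level with it; the furniture and walls round the work are solid. World frame = base frame: x ahead of the robot, y to its left, z up, the work surface at z = 0. Lengths are in m, angles in degrees, forces in N, time in s.
With the tool pointing down it reaches from about 0.375 to 0.9 m from the base axis. Payload 3.1 kg.
Tool frame: the origin (TCP) lies at the very end of the fingers, on their centre line; the grasp point (between the pads) lies robot.grip_depth behind it (robot.grip_depth is the distance from the TCP to the grasp point, in m); z points along the fingers, y is the line along which they close (so a half turn about z gives the same grasp; the last joint's range is limited). The gripper opens to 85 mm and grips with 20 to 120 N. Pads are 22 mm wide; open, the fingers measure 114 mm over their backs; the gripper's body (76 mm by 85 mm) begins 54 mm behind the grasp point. The pads swing forward as they close: fully open they stand 13 mm farther back than shut.
Start: joints at [-10.227, 30.224, 82.088, -0, 67.689, -10.227], TCP at [0.625, 0, 0.231] pointing down, gripper open.
Joint ranges: [-176.69, 176.69], [-43.24, 126.21], [12.49, 139.97], [-82, 262], [0, 151.66], [-163.58, 163.58]. Speed limits (degrees/s): [159.86, 159.86, 180, 180, 180, 180].

INTERFACE

Orientations are given as [roll, pitch, yaw] about the fixed x, y, z axes, in that order (R = Rz(yaw) Ry(pitch) Rx(roll)).
In Python, from plant import robot gives the robot as it stands.
- The arm moves only by the tool carry_out, never from a script. Its argument "commands" is a list that holds one entry, the list of rows, each a list of 7 numbers: the opening, from 0 (shut) to 1 (fully open), then the shift along the tool's x, y, z in m, then the turn, a rotation vector about the tool's x, y, z in degrees. A call has exactly 8 rows; each row is the pose to reach, as a shift and turn from the pose commanded when the call began, along the tool's axes at that moment; what a row does not reach only later rows make up. A row lasts 1/12 s, in which the tool goes at most 41.7 mm and 7.16 degrees, less where a joint would pass 70% of its speed; a pose out of reach is approached as far as the arm can. A call with a gripper value outside its range is refused whole. The fingers move at their own pace and stop on an object; "squeeze" is the grip in N (left out, the last holds). Time passes only in rows, so rows that repeat a pose let the fingers close, or fill a call up. It gives the time, the measured TCP pose, the force, the opening and the grip force at its end, in the units of the state.
- robot.sense(): the state, without advancing time (a new reading comes with each control period).
- robot.get_image(name): name is "scene" or "side" or "wrist"; returns the picture (400x640x3 uint8, red, green, blue); there is no depth.
- robot.camera_model(name): a dict with "fx", "fy", "cx", "cy" (pixels), "view" (4x4, takes a point from world to camera coordinates). Camera axes: x right, y down, z forward; pixel columns grow to the right and rows downward; lengths in m; the calibration is good to about 2 mm. A picture is of the moment at which its call begins: read the wrist's pose just before it. camera_model takes no time and is no camera call; for the wrist camera it gives the pose at the moment of the call.
- robot.finish_job(): hands the job in; it is judged then, once.
Trained networks look in the newest picture that a camera, given by its name, has taken for a name from the list of things; names that differ only in an ending like _2 or _b are one class to them, and where a whole thing is asked for, a point or a joint stands for the part that bears it (a point fixed in the world has none). Each returns a list of dicts, best first, with "confidence" (0 to 1); they miss things now and then, are a little off and sometimes report something else, mostly with a low value. They report only what shows in the picture. A call takes as long as a camera call.
- robot.look_for(name, camera): "xy" ([column, row] in pixels, amid what is visible of it).
- robot.cut_out(name, camera): "pixels" (400x640 bool, what is visible of it) and "xy" ([column, row] in pixels, amid what is visible of it).
- robot.pinpoint(name, camera): "xy" ([column, row] in pixels: a listed point, or the origin of a listed thing).
The state is a dict: "clock": time; "joint_pos": joint angles; "joint_velocities": joint speeds; "joint_efforts": joint torques, N m; "ee_pos": TCP position; "tcp_rot": TCP orientation; "ft_force": force on the tool from outside, world axes, zero at the start; "wrist_torque": the same for the moment, N m; "grip_width": finger opening in m; "finger_force": force on a finger pad.
Only numpy, scipy, OpenCV 4.12 (cv2) and the standard library are available. Lean on these libraries where they do the work, as an engineer would, in place of code of your own. Each camera call takes 0.05 s, during which the arm holds its last target. There are 200 camera calls.

## Working session

There is one attempt and no reset: what is moved stays moved. The work goes in short steps, Python scripts to look and compute and a tool call to move; the robot and the scene stay as the last step left them, time stands still between calls to the robot, and variables do not carry over. Pictures are saved under pics/ and viewed, at most 10 in all, crops included, and the job is handed in when it is done.

Besides the shell and the picture viewer there is one more tool, called after "Call:" in YAML: its name, and indented under it one key for each argument. carry_out: Moves the arm, as the interface text tells. Its arguments: {"type":"object","properties":{"commands":{"type":"array"},"squeeze":{"type":"number"}},"required":["commands"]}

```bash
mkdir -p pics; ls; cat > h.py <<'E'
import numpy as np, cv2
from plant import robot
def ray(cam,xy,z):
    m=robot.camera_model(cam); V=np.array(m["view"]); R=V[:3,:3]; c=-R.T@V[:3,3]
    d=R.T@np.array([(xy[0]-m["cx"])/m["fx"],(xy[1]-m["cy"])/m["fy"],1])
    return c+d*(z-c[2])/d[2]
def save(cam,n):
    cv2.imwrite(f"pics/{n}.png",cv2.cvtColor(robot.get_image(cam),cv2.COLOR_RGB2BGR))
def tri(name,cams):
    A=np.zeros((3,3));b=np.zeros(3);P=[]
    for cam in cams:
        r=robot.pinpoint(name,cam)
        if not r: continue
        p0=ray(cam,r[0]["xy"],0);p1=ray(cam,r[0]["xy"],.1);d=(p1-p0)/np.linalg.norm(p1-p0)
        M=np.eye(3)-np.outer(d,d);A+=M;b+=M@p0;P.append((cam,np.round(r[0]["xy"],1),round(r[0]["confidence"],2)))
    return np.linalg.lstsq(A,b,rcond=None)[0],P
E
python3 - <<'E'
from h import *
print(robot.grip_depth, robot.sense())
for c in ("scene","side"):
    save(c,c+"0")
robot.get_image("wrist")
Z=dict(flow_chamber=0,joint_face=.034,big_dowel=.034,small_dowel=.034,valve_grip=.060,upper_half=0,big_hole=0,small_hole=0,rib_grip=.04,jar=0,blackcap_vial=0,whitecap_vial=0,dropper_bottle=0,pink_dish=0,tweezers=0)
for n,z in Z.items():
    for c in ("scene","side","wrist"):
        r=robot.pinpoint(n,c)[:1]
        if r: print(n,c,np.round(r[0]["xy"],1),round(r[0]["confidence"],2),np.round(ray(c,r[0]["xy"],z),4))
E
```

```text
pics
0.0187 {'clock': 0.0, 'joint_pos': array([-1.02255735e+01,  3.02795862e+01,  8.21574998e+01,  8.48882453e-04,
        6.76895791e+01, -1.02276769e+01]), 'joint_velocities': array([-3.84459127e-02,  1.32222612e-01,  1.08306878e-04,  3.22768752e-02,
        2.34834858e-02, -5.57686934e-02]), 'joint_efforts': array([ 2.50220628e-04, -4.42344439e+01, -1.78024775e+01, -2.06930472e-04,
        8.36740597e-03,  2.24214921e-05]), 'ee_pos': array([6.24273250e-01, 1.83490952e-04, 2.30320796e-01]), 'tcp_rot': array([-1.79875487e+02, -2.32627959e-02,  9.00017551e+01]), 'ft_force': array([-0.05555021,  0.04868162,  0.69856124]), 'wrist_torque': array([0.0227985 , 0.05121522, 0.00880414]), 'finger_force': 0.0, 'grip_width': 0.08530946764903692}
flow_chamber scene [300.6 193.2] 0.62 [0.5741 0.0916 0.    ]
flow_chamber side [329.  246.2] 0.84 [0.5676 0.0906 0.    ]
flow_chamber wrist [270.   79.1] 0.79 [0.5729 0.0897 0.    ]
joint_face scene [312.8 194. ] 0.73 [0.5732 0.0352 0.034 ]
joint_face side [318.6 218.9] 0.65 [0.5728 0.0241 0.034 ]
joint_face wrist [271.1 143.8] 0.69 [0.5764 0.0281 0.03
[... 1400 characters left out ...]
[0.7617 0.0095 0.    ]
whitecap_vial scene [328.2 165.1] 0.59 [0.7512 0.1164 0.    ]
whitecap_vial side [253.1 271.5] 0.68 [ 0.7618  0.1086 -0.    ]
whitecap_vial wrist [454.6  56.7] 0.77 [0.76   0.1108 0.    ]
dropper_bottle scene [395.8 206.3] 0.72 [ 0.7413 -0.1878  0.    ]
dropper_bottle side [238.3 187.4] 0.62 [ 0.7418 -0.2016  0.    ]
dropper_bottle wrist [407.5 316. ] 0.59 [ 0.735  -0.1934 -0.    ]
pink_dish scene [308.8 280.7] 0.63 [ 0.3295 -0.1656  0.    ]
pink_dish side [372.3 168.1] 0.72 [ 0.3295 -0.1676  0.    ]
pink_dish wrist [ 90.3 297.1] 0.6 [ 0.3387 -0.1663  0.    ]
tweezers scene [203.4 202.1] 0.62 [0.3259 0.3039 0.    ]
tweezers side [462.3 294.3] 0.5 [0.3335 0.314  0.    ]
```

```bash
python3 - <<'E'
import cv2
a=cv2.imread("pics/scene0.png")[120:320,180:440]; b=cv2.imread("pics/side0.png")[100:340,200:500]
a=cv2.resize(a,(400,308)); b=cv2.resize(b,(385,308))
cv2.imwrite("pics/v0.png",cv2.hconcat([a,b]))
E
```

```text
(no output)
```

View pics/v0.png

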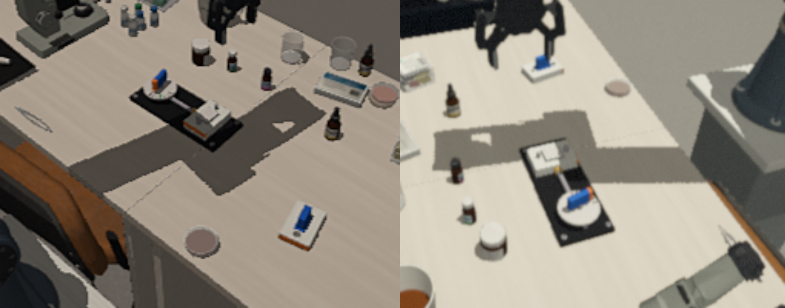

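Call:
carry_out:
  commands:
    - [[1,0.165,-0.05,0.02,0,0,90],[1,0.165,-0.05,0.02,0,0,90],[1,0.165,-0.05,0.02,0,0,90],[1,0.165,-0.05,0.02,0,0,90],[1,0.165,-0.05,0.02,0,0,90],[1,0.165,-0.05,0.02,0,0,90],[1,0.165,-0.05,0.02,0,0,90],[1,0.165,-0.05,0.02,0,0,90]]

```text
clock: 3.07
ee_pos: [0.5747, 0.1659, 0.2113]
tcp_rot: [180.0, -0.0, 33.4]
ft_force: [-0.1, -0.4, 0.3]
grip_width: 0.0852
finger_force: 0.0
```

Call:
carry_out:
  commands:
    - [[1,0,0,0.03,0,0,33],[1,0,0,0.03,0,0,33],[1,0,0,0.03,0,0,33],[1,0,0,0.03,0,0,33],[1,0,0,0.03,0,0,33],[1,0,0,0.03,0,0,33],[1,0,0,0.03,0,0,33],[1,0,0,0.03,0,0,33]]

```text
clock: 3.73
ee_pos: [0.575, 0.165, 0.1814]
tcp_rot: [-180.0, -0.0, 0.8]
ft_force: [-0.0, 0.7, -0.2]
grip_width: 0.0851
finger_force: 0.0
```

```bash
python3 - <<'E'
from h import *
s=robot.sense();print(s["clock"],s["ee_pos"],s["tcp_rot"],s["joint_pos"])
save("wrist","w1")
for n,z in dict(flow_chamber=0,joint_face=.034,big_dowel=.034,small_dowel=.034,valve_grip=.060).items():
    for r in robot.pinpoint(n,"wrist")[:2]: print(n,np.round(r["xy"],1),round(r["confidence"],2),np.round(ray("wrist",r["xy"],z),4))
E
```

```text
3.7333 [0.57502206 0.16504911 0.18136347] [-1.79998725e+02 -6.42696595e-03  8.01752330e-01] [5.32187129e+00 3.15966468e+01 8.88737153e+01 8.87451961e-04
 5.95231305e+01 9.45196688e+01]
flow_chamber [396.9 176.2] 0.98 [0.5747 0.0905 0.    ]
joint_face [478.3 184.5] 0.73 [0.5759 0.0272 0.034 ]
big_dowel [470.7 214.5] 0.97 [0.5482 0.0299 0.034 ]
small_dowel [482.5 158.7] 0.78 [0.5985 0.0269 0.034 ]
valve_grip [318.5 195.2] 0.9 [0.5721 0.1659 0.06  ]
```

View pics/w1.png

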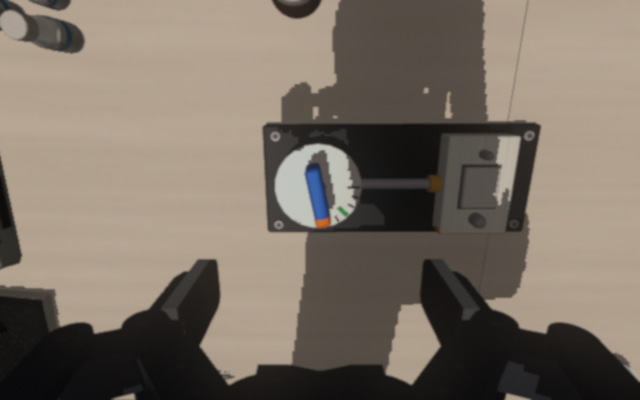

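```bash
python3 - <<'E'
from h import *
for n,p,z in [("s1",(275,136),.012),("s2",(530,135),.012),("s3",(279,225),.012),("s4",(514,225),.012),("c1",(264,124),.012),("c2",(540,124),.012),("c3",(268,232),.012),("c4",(525,231),.012),("dialL",(275,185),.034),("dialR",(362,185),.034),("dialT",(318,144),.034),("dialB",(318,229),.034),("green",(344,211),.034)]:
    print(n,np.round(ray("wrist",p,z),4))
im=cv2.imread("pics/w1.png"); h=cv2.cvtColor(im,cv2.COLOR_BGR2HSV)
m=((h[...,0]>100)&(h[...,0]<130)&(h[...,1]>120)&(h[...,2]>120)).astype(np.uint8); m[:100]=0;m[260:]=0
n,l,st,c=cv2.connectedComponentsWithStats(m);k=1+np.argmax(st[1:,4]);print(st[k],c[k])
ys,xs=np.nonzero(l==k)
P=np.array([ray("wrist",(x,y),.07)[:2] for x,y in zip(xs,ys)],np.float32)
print(cv2.minAreaRect(P),P.mean(0)); u=np.linalg.eigh(np.cov(P.T))[1][:,1];print(np.degrees(np.arctan2(u[1],u[0])))
o=((h[...,0]<20)&(h[...,1]>150)&(h[...,2]>120)); ys,xs=np.nonzero(o[100:260,280:380]); print(xs.mean()+280,ys.mean()+100,ray("wrist",(xs.mean()+280,ys.mean()+100),.06))
E
```

```text
s1 [0.6129 0.2054 0.012 ]
s2 [ 0.6165 -0.023   0.012 ]
s3 [0.5276 0.2038 0.012 ]
s4 [ 0.5303 -0.0239  0.012 ]
c1 [0.6233 0.2149 0.012 ]
c2 [ 0.6262 -0.03    0.012 ]
c3 [0.5202 0.2146 0.012 ]
c4 [ 0.5242 -0.0357  0.012 ]
dialL [0.5733 0.2037 0.034 ]
dialR [0.5742 0.1282 0.034 ]
dialT [0.6092 0.1667 0.034 ]
dialB [0.5327 0.1659 0.034 ]
green [0.5502 0.143  0.034 ]
[306 170  21  49 582] [316.16494845 193.98453608]
((0.5752835869789124, 0.16755017638206482), (0.03875323385000229, 0.009336104616522789), 11.997702598571777) [0.57584417 0.1676283 ]
-167.72330651919907
322.8777777777778 223.11111111111111 [0.54837673 0.16201173 0.06      ]
```

Call:
carry_out:
  commands:
    - [[0.5,-0.002,-0.001,0.03,0,0,-6],[0.5,-0.002,-0.001,0.06,0,0,-12],[0.5,-0.002,-0.001,0.09,0,0,-12],[0.5,-0.002,-0.001,0.115,0,0,-12],[0.5,-0.002,-0.001,0.138,0,0,-12],[0.5,-0.002,-0.001,0.138,0,0,-12],[0.2,-0.002,-0.001,0.138,0,0,-12],[0,-0.002,-0.001,0.138,0,0,-12]]
  squeeze: 30

```text
clock: 4.7
ee_pos: [0.5739, 0.1661, 0.0443]
tcp_rot: [180.0, -0.1, 12.7]
ft_force: [-0.3, -0.2, 0.4]
grip_width: 0.0196
finger_force: 0.0
```

Call:
carry_out:
  commands:
    - [[0,0,0,0,0,0,0],[0,0,0,0,0,0,0],[0,0,0,0,0,0,0],[0,0,0,0,0,0,0],[0,0,0,0,0,0,0],[0,0,0,0,0,0,0],[0,0,0,0,0,0,0],[0,0,0,0,0,0,0]]

```text
clock: 5.37
ee_pos: [0.574, 0.167, 0.045]
tcp_rot: [-180.0, -0.2, 12.7]
ft_force: [-0.2, 5.3, 3.9]
grip_width: 0.011
finger_force: 34.9
```

Call:
carry_out:
  commands:
    - [[0,0,0,0,0,0,-6],[0,0,0,0,0,0,-12],[0,0,0,0,0,0,-18],[0,0,0,0,0,0,-24],[0,0,0,0,0,0,-30],[0,0,0,0,0,0,-34],[0,0,0,0,0,0,-34],[0,0,0,0,0,0,-34]]

```text
clock: 6.03
ee_pos: [0.5737, 0.1678, 0.0449]
tcp_rot: [180.0, -0.2, 46.7]
ft_force: [-1.2, 8.0, 4.3]
grip_width: 0.0113
finger_force: 35.0
```

Call:
carry_out:
  commands:
    - [[0.2,0,0,0,0,0,0],[0.4,0,0,0,0,0,0],[0.5,0,0,0,0,0,0],[0.5,0,0,0,0,0,0],[0.5,0,0,-0.02,0,0,0],[0.5,0,0,-0.05,0,0,0],[0.5,0,0,-0.09,0,0,0],[0.5,0,0,-0.13,0,0,0]]

```text
clock: 6.7
ee_pos: [0.572, 0.1653, 0.1736]
tcp_rot: [-179.9, 0.2, 46.7]
ft_force: [0.9, -0.4, 0.3]
grip_width: 0.0427
finger_force: 0.0
```

```bash
python3 - <<'E'
from h import *
s=robot.sense();print(s["clock"],s["ee_pos"],s["tcp_rot"])
save("wrist","w2")
im=cv2.imread("pics/w2.png"); h=cv2.cvtColor(im,cv2.COLOR_BGR2HSV)
m=((h[...,0]>100)&(h[...,0]<130)&(h[...,1]>120)&(h[...,2]>120)).astype(np.uint8); m[:60]=0;m[300:]=0
n,l,st,c=cv2.connectedComponentsWithStats(m);k=1+np.argmax(st[1:,4]);print(st[k],c[k])
ys,xs=np.nonzero(l==k)
P=np.array([ray("wrist",(x,y),.07)[:2] for x,y in zip(xs,ys)],np.float32)
print(cv2.minAreaRect(P)); u=np.linalg.eigh(np.cov(P.T))[1][:,1];print(np.degrees(np.arctan2(u[1],u[0])))
for n,z in dict(flow_chamber=0,joint_face=.034,big_dowel=.034,small_dowel=.034,valve_grip=.060).items():
    for r in robot.pinpoint(n,"wrist")[:2]: print(n,np.round(r["xy"],1),round(r["confidence"],2),np.round(ray("wrist",r["xy"],z),4))
E
```

```text
6.7 [0.57199398 0.16529238 0.17360221] [-1.79894837e+02  1.65898227e-01  4.66779256e+01]
[313 203  12  14 149] [318.53020134 210.11409396]
((0.5700228214263916, 0.15835973620414734), (0.010669918730854988, 0.008639945648610592), 46.347137451171875)
62.992558310558344
flow_chamber [373.6 231.3] 0.79 [0.58   0.0872 0.    ]
joint_face [424.9 288.9] 0.63 [0.5793 0.0247 0.034 ]
small_dowel [448.7 269.6] 0.84 [0.6036 0.0279 0.034 ]
valve_grip [319.  195.4] 0.98 [0.5707 0.1659 0.06  ]
```

View pics/w2.png

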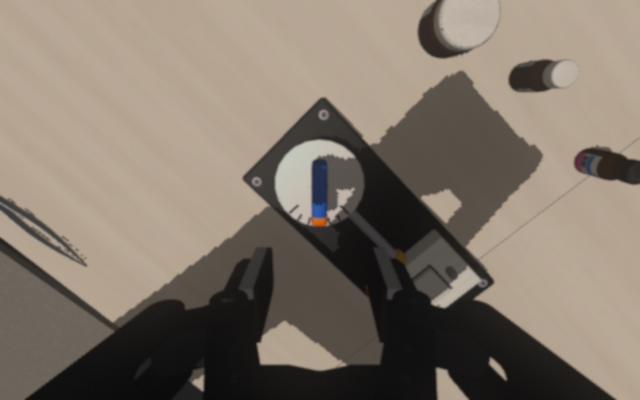

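Call:
carry_out:
  commands:
    - [[1,-0.02,0.02,0,0,0,6],[1,-0.04,0.04,0,0,0,13],[1,-0.06,0.06,0,0,0,20],[1,-0.08,0.08,0,0,0,27],[1,-0.098,0.095,0,0,0,34],[1,-0.098,0.095,0,0,0,40],[1,-0.098,0.095,0,0,0,46],[1,-0.098,0.095,0,0,0,46]]

```text
clock: 7.67
ee_pos: [0.5735, 0.0288, 0.1711]
tcp_rot: [-180.0, 0.3, 0.5]
ft_force: [-0.3, 0.6, -0.0]
grip_width: 0.0857
finger_force: 0.0
```

```bash
python3 - <<'E'
from h import *
s=robot.sense();print(s["clock"],s["ee_pos"],s["tcp_rot"])
save("wrist","w3")
for n,z in dict(joint_face=.034,big_dowel=.034,small_dowel=.034).items():
    for r in robot.pinpoint(n,"wrist")[:2]: print(n,np.round(r["xy"],1),round(r["confidence"],2),np.round(ray("wrist",r["xy"],z),4))
im=cv2.imread("pics/w3.png")
cv2.imwrite("pics/w3c.png",cv2.resize(im[120:270,240:440],None,fx=4,fy=4,interpolation=cv2.INTER_CUBIC))
V=np.array(robot.camera_model("wrist")["view"]);print(-V[:3,:3].T@V[:3,3],V[2,:3])
E
```

```text
7.6667 [0.57350053 0.02879182 0.17107821] [-179.96489116    0.2692664     0.51778542]
joint_face [324.4 184.2] 0.82 [0.5754 0.0256 0.034 ]
big_dowel [317.8 214.6] 0.95 [0.5485 0.031  0.034 ]
big_dowel [140.5 193.6] 0.72 [0.5653 0.1813 0.034 ]
small_dowel [321.7 153.7] 0.87 [0.6017 0.0285 0.034 ]
[0.64855235 0.03089305 0.31427637] [-0.29396353 -0.0045028  -0.95580603]
```

View pics/w3c.png

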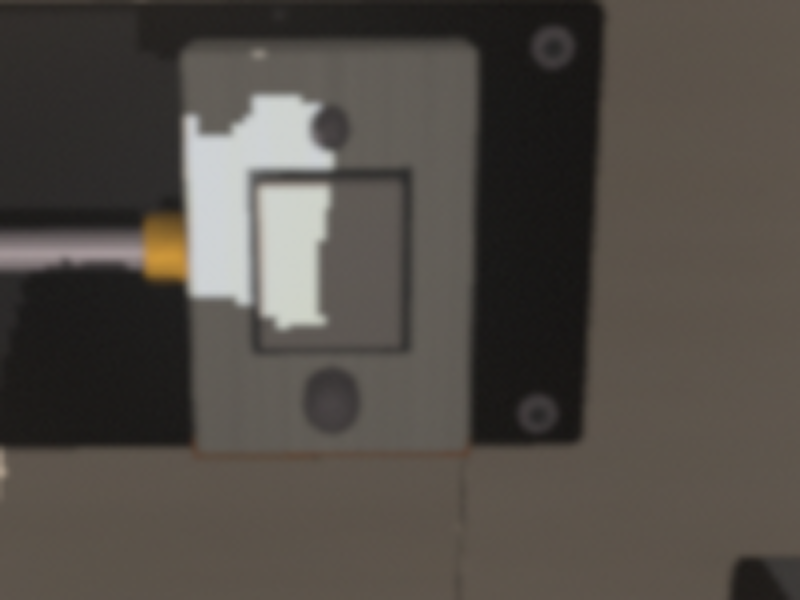

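```bash
python3 - <<'E'
from h import *
f=lambda x,y,z:np.round(1e3*ray("wrist",(240+(x+.5)/4-.5,120+(y+.5)/4-.5),z)[:2],1)
for n,a in dict(TL=(182,45,.034),TR=(478,45,.034),BL=(194,452,.034),BR=(470,450,.034),bigtop=(332,367,.034),bigc=(332,400,.041),bigbot=(332,433,.048),smtop=(331,105,.034),smc=(331,128,.041),smbot=(331,150,.048),bigL=(303,390,.036),bigR=(360,390,.036),padTL=(255,178,.039),padTR=(406,178,.039),padBL=(258,350,.039),padBR=(405,350,.039)).items(): print(n,f(*a))
E
```

```text
TL [619.7  58.2]
TR [620.5  -1.2]
BL [531.6  56.9]
BR [532.9  -3.7]
bigtop [551.7  26.9]
bigc [546.8  26.9]
bigbot [542.1  26.9]
smtop [608.1  28.1]
smc [604.5  28.1]
smbot [601.3  28.1]
bigL [547.1  33.1]
bigR [547.3  20.9]
padTL [593.8  43.3]
padTR [594.2  12.7]
padBL [557.   42.7]
padBR [557.5  11.7]
```

Call:
carry_out:
  commands:
    - [[1,-0.01,0.035,0,0,0,0],[1,-0.02,0.075,0,0,0,0],[1,-0.03,0.115,0,0,0,0],[1,-0.04,0.155,0,0,0,0],[1,-0.05,0.195,0,0,0,0],[1,-0.06,0.235,0,0,0,0],[1,-0.07,0.275,0,0,0,0],[1,-0.08,0.31,0,0,0,0]]

```text
clock: 8.53
ee_pos: [0.4982, -0.2836, 0.1732]
tcp_rot: [180.0, -0.0, 0.8]
ft_force: [0.8, 0.7, -0.1]
grip_width: 0.0853
finger_force: 0.0
```

Call:
carry_out:
  commands:
    - [[1,0,0,0,0,0,0],[1,0,0,0,0,0,0],[1,0,0,0,0,0,0],[1,0,0,0,0,0,0],[1,0,0,0,0,0,0],[1,0,0,0,0,0,0],[1,0,0,0,0,0,0],[1,0,0,0,0,0,0]]

```text
clock: 9.2
ee_pos: [0.499, -0.2806, 0.1734]
tcp_rot: [180.0, -0.0, 0.8]
ft_force: [-0.0, -0.5, 0.6]
grip_width: 0.0851
finger_force: 0.0
```

```bash
python3 - <<'E'
from h import *
s=robot.sense();print(s["clock"],s["ee_pos"],s["tcp_rot"],s["joint_pos"])
save("wrist","w4")
for n,z in dict(upper_half=0,big_hole=0,small_hole=0,rib_grip=.04).items():
    for r in robot.pinpoint(n,"wrist")[:2]: print(n,np.round(r["xy"],1),round(r["confidence"],2),np.round(ray("wrist",r["xy"],z),4))
im=cv2.imread("pics/w4.png")
r=robot.pinpoint("rib_grip","wrist")[0]["xy"];x0=int(np.clip(r[0]-100,0,440));y0=int(np.clip(r[1]-75,0,250));print(x0,y0)
cv2.imwrite("pics/w4c.png",cv2.resize(im[y0:y0+150,x0:x0+200],None,fx=4,fy=4,interpolation=cv2.INTER_CUBIC))
E
```

```text
9.2 [ 0.49902054 -0.28064276  0.17339829] [ 1.79998979e+02 -2.48420511e-03  7.83086165e-01] [-4.05325438e+01  3.04230472e+01  9.30334940e+01  1.04628121e-03
  5.65409185e+01  4.86837933e+01]
upper_half [321.8 184.2] 0.74 [ 0.4917 -0.2833  0.    ]
big_hole [327.5 210.6] 0.96 [ 0.4654 -0.2893 -0.    ]
small_hole [318.5 154.2] 0.76 [ 0.5201 -0.2801  0.    ]
rib_grip [325.2 198.4] 0.59 [ 0.4896 -0.2862  0.04  ]
225 123
```

View pics/w4c.png

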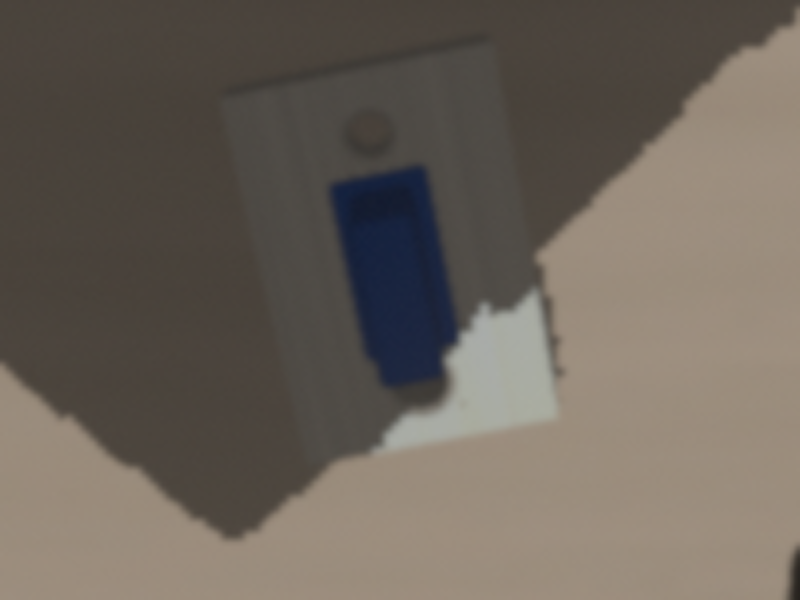

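```bash
python3 - <<'E'
from h import *
f=lambda x,y,z:1e3*ray("wrist",(225+(x+.5)/4-.5,123+(y+.5)/4-.5),z)[:2]
P={k:f(*a) for k,a in dict(TL=(222,97,.018),TR=(493,38,.018),BR=(557,417,.018),BL=(310,460,.018),hole=(370,132,.018)).items()}
for k in P: print(k,P[k].round(1))
C=(P["TL"]+P["TR"]+P["BR"]+P["BL"])/4
a=lambda d:np.degrees(np.arctan2(d[1],d[0])).round(2)
print(C,a(P["TL"]-P["BL"]),a(P["TR"]-P["BR"]),a(P["TL"]-P["TR"])-90,a(P["BL"]-P["BR"])-90,np.linalg.norm(P["TL"]-P["BL"]),np.linalg.norm(P["TR"]-P["BR"]),np.linalg.norm(P["TL"]-P["TR"]),np.linalg.norm(P["BL"]-P["BR"]))
for y in (8,12): u=np.radians(y);print(y,P["hole"]-29*np.array([np.cos(u),np.sin(u)]))
E
```

```text
TL [ 529. -247.]
TR [ 542.3 -305.1]
BR [ 455.8 -323. ]
BL [ 444.4 -265.7]
hole [ 521.8 -279. ]
[ 492.8766676  -285.21057026] 12.47 11.7 12.840000000000003 11.290000000000006 86.65178248920395 88.2512397488176 59.5535190390798 58.37997673630763
8 [ 493.0590218  -283.08525031]
12 [ 493.41051537 -285.07866941]
```

Call:
carry_out:
  commands:
    - [[0.5,-0.006,0.0045,0.03,0,0,-6],[0.5,-0.006,0.0045,0.07,0,0,-11.2],[0.5,-0.006,0.0045,0.1,0,0,-11.2],[0.5,-0.006,0.0045,0.125,0,0,-11.2],[0.5,-0.006,0.0045,0.14,0,0,-11.2],[0.5,-0.006,0.0045,0.149,0,0,-11.2],[0.5,-0.006,0.0045,0.149,0,0,-11.2],[0.5,-0.006,0.0045,0.149,0,0,-11.2]]
  squeeze: 80

```text
clock: 10.17
ee_pos: [0.493, -0.2862, 0.0244]
tcp_rot: [180.0, -0.0, 11.9]
ft_force: [-0.2, 0.2, -0.2]
grip_width: 0.0429
finger_force: 0.0
```

Call:
carry_out:
  commands:
    - [[0.3,0,0,0,0,0,0],[0.15,0,0,0,0,0,0],[0,0,0,0,0,0,0],[0,0,0,0,0,0,0],[0,0,0,0,0,0,0],[0,0,0,0,0,0,0],[0,0,0,0,0,0,0],[0,0,0,0,0,0,0]]

```text
clock: 10.83
ee_pos: [0.4936, -0.2865, 0.0259]
tcp_rot: [179.9, -0.1, 11.9]
ft_force: [-0.3, 1.7, 6.2]
grip_width: 0.0126
finger_force: 80.0
```

```bash
python3 - <<'E'
from h import *
s=robot.sense();print(s["clock"],s["ee_pos"],s["tcp_rot"],s["ft_force"],s["grip_width"])
E
```

```text
10.8333 [ 0.49355743 -0.28652573  0.0259209 ] [ 1.79882137e+02 -9.69975470e-02  1.19009763e+01] [-0.34741916  1.72366946  6.17233284] 0.012642168504795848
```

Call:
carry_out:
  commands:
    - [[0,0,0,-0.01,0,0,0],[0,0,0,-0.04,0,0,0],[0,0,0,-0.075,0,0,0],[0,0.015,-0.03,-0.1,0,0,0],[0,0.031,-0.062,-0.1,0,0,3],[0,0.047,-0.094,-0.1,0,0,6],[0,0.063,-0.126,-0.1,0,0,9],[0,0.078,-0.156,-0.1,0,0,10.8]]

```text
clock: 11.5
ee_pos: [0.5368, -0.1155, 0.1252]
tcp_rot: [180.0, -0.0, 1.0]
ft_force: [0.4, -0.1, -1.6]
grip_width: 0.0124
finger_force: 79.0
```

Call:
carry_out:
  commands:
    - [[0,0.01,-0.035,0,0,0,0],[0,0.02,-0.07,0,0,0,0],[0,0.03,-0.105,0,0,0,0],[0,0.038,-0.135,0,0,0,0],[0,0.041,-0.144,0,0,0,0],[0,0.041,-0.144,0,0,0,0],[0,0.041,-0.144,0,0,0,0],[0,0.041,-0.144,0,0,0,0]]

```text
clock: 12.17
ee_pos: [0.5747, 0.0263, 0.1244]
tcp_rot: [180.0, 0.0, 1.1]
ft_force: [-0.0, 0.2, -1.8]
grip_width: 0.0126
finger_force: 78.8
```

```bash
python3 - <<'E'
from h import *
s=robot.sense();print(s["clock"],s["ee_pos"],s["tcp_rot"],s["ft_force"],s["grip_width"])
out=[]
for c in ("scene","side"):
    save(c,c+"5"); im=cv2.imread(f"pics/{c}5.png")
    x,y=(270,140) if c=="scene" else (260,150)
    out.append(cv2.resize(im[y:y+100,x:x+80],None,fx=5,fy=5,interpolation=cv2.INTER_CUBIC))
cv2.imwrite("pics/v5.png",cv2.hconcat(out))
E
```

```text
12.1667 [0.57471145 0.02629525 0.12439841] [1.79966939e+02 3.07715441e-02 1.05793329e+00] [-0.01701798  0.15035415 -1.80488099] 0.01256753137860491
```

View pics/v5.png

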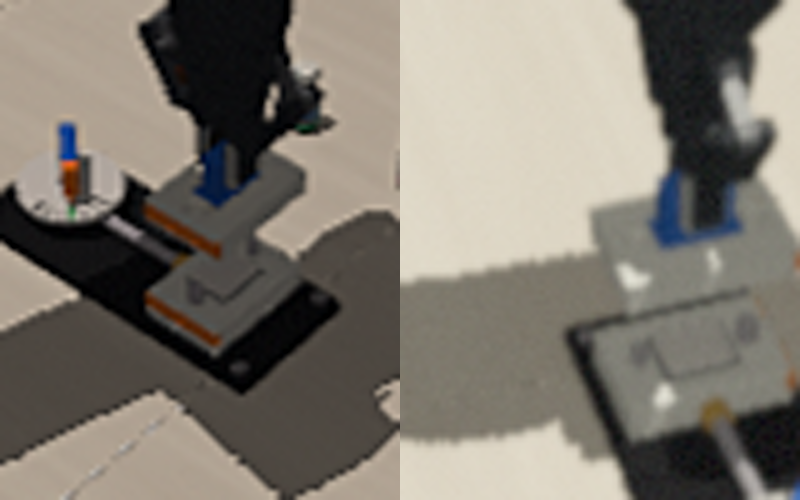

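Call:
carry_out:
  commands:
    - [[0,0.001,-0.0012,0.01,0,0,0],[0,0.001,-0.0012,0.025,0,0,0],[0,0.001,-0.0012,0.038,0,0,0],[0,0.001,-0.0012,0.046,0,0,0],[0,0.001,-0.0012,0.049,0,0,0],[0,0.001,-0.0012,0.052,0,0,0],[0,0.001,-0.0012,0.055,0,0,0],[0,0.001,-0.0012,0.055,0,0,0]]

```text
clock: 12.93
ee_pos: [0.5755, 0.0279, 0.069]
tcp_rot: [179.9, 0.1, 1.1]
ft_force: [-1.9, -2.9, -3.2]
grip_width: 0.0126
finger_force: 78.8
```

Call:
carry_out:
  commands:
    - [[0,-0.0005,0.0007,0,0,0,0],[0,-0.0005,0.0007,0.001,0,0,0],[0,-0.0005,0.0007,0.002,0,0,0],[0,-0.0005,0.0007,0.003,0,0,0],[0,-0.0005,0.0007,0.004,0,0,0],[0,-0.0005,0.0007,0.005,0,0,0],[0,-0.0005,0.0007,0.006,0,0,0],[0,-0.0005,0.0007,0.006,0,0,0]]

```text
clock: 13.6
ee_pos: [0.5753, 0.0277, 0.0639]
tcp_rot: [180.0, 0.0, 1.1]
ft_force: [-4.2, -5.1, 4.8]
grip_width: 0.0123
finger_force: 79.9
```

Call:
carry_out:
  commands:
    - [[0,-0.0008,0.001,0.001,0,0,0],[0,-0.0008,0.001,0.002,0,0,0],[0,-0.0008,0.001,0.003,0,0,0],[0,-0.0008,0.001,0.004,0,0,0],[0,-0.0008,0.001,0.005,0,0,0],[0,-0.0008,0.001,0.006,0,0,0],[0,-0.0008,0.001,0.006,0,0,0],[0,-0.0008,0.001,0.006,0,0,0]]

```text
clock: 14.27
ee_pos: [0.5753, 0.0275, 0.0599]
tcp_rot: [-180.0, -0.1, 1.1]
ft_force: [-5.3, -1.2, 15.9]
grip_width: 0.0124
finger_force: 81.7
```

Call:
carry_out:
  commands:
    - [[0,-0.0004,0,0.001,0,0,0],[0,-0.0008,0,0.002,0,0,0],[0,-0.0008,0,0.002,0,0,0],[0,-0.0008,0,0.002,0,0,0],[0,-0.0008,0,0.002,0,0,0],[0,-0.0008,0,0.002,0,0,0],[0,-0.0008,0,0.002,0,0,0],[0,-0.0008,0,0.002,0,0,0]]

```text
clock: 14.93
ee_pos: [0.5753, 0.0275, 0.0598]
tcp_rot: [-180.0, -0.2, 1.1]
ft_force: [-8.0, -1.1, 28.1]
grip_width: 0.0126
finger_force: 83.4
```

```bash
python3 - <<'E'
from h import *
s=robot.sense();print(s["clock"],s["ee_pos"],s["tcp_rot"],s["ft_force"],s["wrist_torque"])
out=[]
for c in ("scene","side"):
    save(c,c+"6"); im=cv2.imread(f"pics/{c}6.png")
    x,y=(270,140) if c=="scene" else (270,165)
    out.append(cv2.resize(im[y:y+100,x:x+80],None,fx=5,fy=5,interpolation=cv2.INTER_CUBIC))
cv2.imwrite("pics/v6.png",cv2.hconcat(out))
E
```

```text
14.9333 [0.57528265 0.02750289 0.05984487] [-179.99150342   -0.23255005    1.0927641 ] [-7.97486373 -1.05111969 28.05532213] [-0.13003745  1.40692369 -0.04997734]
```

View pics/v6.png

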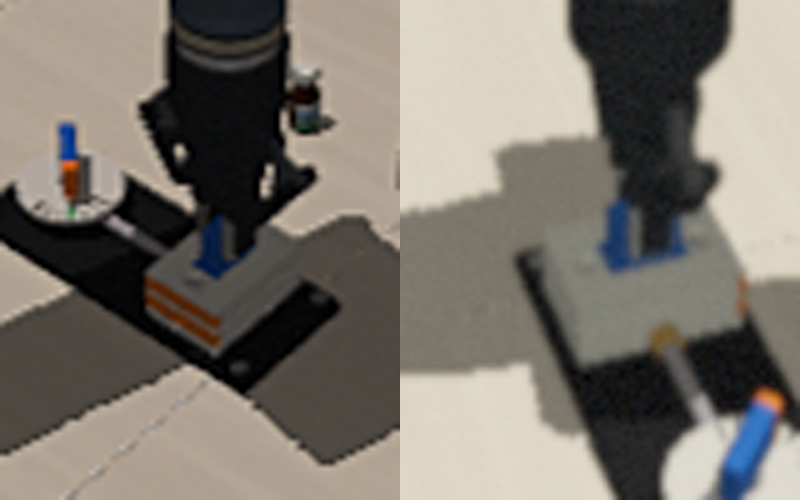

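The pictures show the halves closed flush with the orange ends together, and the handle at the green mark. The arm has hit a hard stop: an extra 2 mm of push raised the force by 12 N with no further movement. It is still gripping and pressing with about 28 N, so I am handing in.

```bash
python3 -c "
from plant import robot
print(robot.finish_job())"
```

```text
the job is handed in; nothing more can be done
None
```

I turned the valve to about 45°, fitted the upper half on both dowels with the orange ends together, and handed in at about 15 s with the gripper still holding it pressed shut at about 28 N; the hand-in call returned no verdict.

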